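# Find and reset the tripped wheel relay

## Task

The protection relay of one of the three wheels on the bench controller has tripped. Feel the reset buttons, pressing gently: two stay soft and are to be left, one stiffens and then snaps over; press that one until it has snapped and stays down, and then throw the run switch of the same unit fully over to the far side. Leave the other two run switches off and the pottery around undisturbed, and never push on anything with more than 15 N.

Things in the scene. Friction and masses are not known exactly. Their poses are not given: they have to be found in the camera images.
- console: grey bench controller box, 230 mm (x) x 400 mm (y) x 60 mm high, fixed. Origin under its centre at table height; x to its far side, away from the robot, y left, z up. On top are three alike units side by side, 110 mm apart along y, each with a reset button (near side) and a run switch lever (far side).
- place_left (a point): centre of the left unit place (console y +110 mm), on the console's top face, 60 mm over the table; axes as the console. An aluminium unit plate, 190 mm (x) x 86 mm, is centred here, its top 10 mm higher, give or take 7 mm from unit to unit; the heights given at the middle place are for 10 mm. Parts as at the middle place.
- place_mid (a point): centre of the middle place, on the console's top. Plate top 10 mm higher, +-7 mm by unit; heights here for 10. Reset button: grey cap 28 mm across, axis at x -55, y 0 mm from this point, cap top 36 mm above it when up; black collar 44 mm across, top 22 mm up. Run switch: pivot at x +50, y 0 mm, 32 mm up; 42 mm from pivot to the centre of a 26 mm black ball, swinging in x-z.
- place_right (a point): centre of the right unit place (console y -110 mm), on the console's top face, 60 mm over the table; axes as the console. An aluminium unit plate, 190 mm (x) x 86 mm, is centred here, its top 10 mm higher, give or take 7 mm from unit to unit; the heights given at the middle place are for 10 mm. Parts as at the middle place.
- vase: loose white porcelain vase, 72 mm widest, 140 mm tall, standing beside the console; bystander. Origin under its centre.
- mug: loose white porcelain mug, 76 mm diameter, 85 mm tall, handle at its +y; bystander. Origin under its centre.
- bowl: loose white porcelain bowl, 120 mm diameter, 60 mm tall, beyond the console; bystander. Origin under its centre.
- reset_a (a joint): travel (m) of the grey button of one unit; which place has it changes each start. 0 = up, 0.0096 = down on a hard stop. Relay in order: soft, 1.2 N at first rising evenly to 4 N, springs back. Relay tripped (one of the three): stiffens at once to about 6 N at 2.5 mm, then gives way, no force left by 7 mm, drops fully down and stays there. They look alike.
- run_a (a joint): angle (rad) of the run switch in the same unit as reset_a: 0 = off, ball leaning to the robot side (console -x, 0.5 rad off upright); 1.0 = on, at a stop, leaning to the far side (+x, 0.5 rad off upright). The arm is springy, 1.7 N per mm at the ball. It stays where left; starts at 0 to 0.1; takes about 1.5 N at the ball.
- reset_b (a joint): travel (m) of the grey button of one unit; which place has it changes each start. 0 = up, 0.0096 = down on a hard stop. Relay in order: soft, 1.2 N at first rising evenly to 4 N, springs back. Relay tripped (one of the three): stiffens at once to about 6 N at 2.5 mm, then gives way, no force left by 7 mm, drops fully down and stays there. They look alike.
- run_b (a joint): angle (rad) of the run switch in the same unit as reset_b: 0 = off, ball leaning to the robot side (console -x, 0.5 rad off upright); 1.0 = on, at a stop, leaning to the far side (+x, 0.5 rad off upright). The arm is springy, 1.7 N per mm at the ball. It stays where left; starts at 0 to 0.1; takes about 1.5 N at the ball.
- reset_c (a joint): travel (m) of the grey button of one unit; which place has it changes each start. 0 = up, 0.0096 = down on a hard stop. Relay in order: soft, 1.2 N at first rising evenly to 4 N, springs back. Relay tripped (one of the three): stiffens at once to about 6 N at 2.5 mm, then gives way, no force left by 7 mm, drops fully down and stays there. They look alike.
- run_c (a joint): angle (rad) of the run switch in the same unit as reset_c: 0 = off, ball leaning to the robot side (console -x, 0.5 rad off upright); 1.0 = on, at a stop, leaning to the far side (+x, 0.5 rad off upright). The arm is springy, 1.7 N per mm at the ball. It stays where left; starts at 0 to 0.1; takes about 1.5 N at the ball.

How it is judged (in metres and radians):
On the way, in this order (a step that is already met when the one before it is completed fails the run):
1. the tripped relay's button has snapped over and stays down with nothing touching it (value of joint any of reset_a, reset_b, reset_c above 0.008 m and contact force between the fingers and anything else below 0.1 N), for 0.2 s.
2. the run switch of that unit is thrown to the far side (((value of joint reset_a above 0.008 m and value of joint run_a above 0.85 rad) or (value of joint reset_b above 0.008 m and value of joint run_b above 0.85 rad) or (value of joint reset_c above 0.008 m and value of joint run_c above 0.85 rad))), for 0.2 s.
At the end, for the whole second after the job is handed in: the tripped relay's button stays down by itself (more than 8 mm of its 9.6 mm), the run switch of its unit is on (more than 0.85 of 1.0 rad), the two soft buttons are up (less than 1.5 mm down) and their run switches off (less than 0.25 rad) (((value of joint reset_a above 0.008 m and value of joint run_a above 0.85 rad and value of joint each of reset_b, reset_c below 0.0015 m and value of joint each of run_b, run_c below 0.25 rad) or (value of joint reset_b above 0.008 m and value of joint run_b above 0.85 rad and value of joint each of reset_a, reset_c below 0.0015 m and value of joint each of run_a, run_c below 0.25 rad) or (value of joint reset_c above 0.008 m and value of joint run_c above 0.85 rad and value of joint each of reset_a, reset_b below 0.0015 m and value of joint each of run_a, run_b below 0.25 rad))); the robot touches nothing.
It fails at once if the robot pushes on anything with more than 15 N (contact force between any of the fingers, the arm and anything else above 15 N).
It fails at once if a run switch is thrown (past 0.5 rad) in a unit whose button is not down ((value of joint run_a above 0.5 rad and value of joint reset_a below 0.006 m) or (value of joint run_b above 0.5 rad and value of joint reset_b below 0.006 m) or (value of joint run_c above 0.5 rad and value of joint reset_c below 0.006 m)).
It fails at once if the vase, mug or bowl is moved more than 20 mm or tipped over (distance of any of vase, mug, bowl from where it was at the start of the episode above 0.02 m or angle between any of vase, mug, bowl's own z axis and vertical above 0.35 rad).
It also fails if it takes over 72 s, if anything falls off the work surface, if the arm or the gripper's body presses on something with over 40 N, if the wrist force passes 120 N, or if a joint passes its speed limit or range.

## Robot

A 7-joint arm with a two-finger parallel gripper is mounted at the origin on the work surface. World frame = base frame: x ahead of the robot, y to its left, z up, the work surface at z = 0. Lengths are in mm, angles in rad, forces in N, time in s.
With the tool pointing down it reaches from about 400 to 900 mm from the base axis. Payload 5.6 kg.
Tool frame: the origin (TCP) lies midway between the tips of the shut fingers; the grasp point (between the pads) lies 19 mm behind it; z points along the fingers, y is the line along which they close (so a half turn about z gives the same grasp; the last joint's range is limited). The gripper opens to 92 mm and grips with 3 to 60 N. Pads are 20 mm wide; open, the fingers measure 128 mm over their backs; the gripper's body (75 mm by 189 mm) begins 69 mm behind the grasp point.
Start: joints at [-1.209, 0.468, -0.012, 1.603, 0.006, 1.071, -0.056], TCP at [256.033, 597.458, 214.592] pointing down, gripper open.
Joint ranges: [-2.53, 2.53], [-0.31, 2.02], [-1.57, 1.55], [0.28, 2.44], [-1.29, 4.43], [0.15, 1.84], [-2.92, 2.92]. Speed limits (rad/s): [2.57, 2.57, 3.14, 3.14, 3.14, 3.14, 3.14].

## Interface

Orientations are given as a rotation vector (axis times angle).
In Python, from cell import robot, grip, kin, viewer gives the robot as it stands. Calls block until the motion is done:
- robot.movep(position, orientation): joint-space move of the TCP to a pose.
- robot.servo_line(position, feed=150, rotation=None): straight line of the TCP; rotation=None keeps the orientation; feed is the mean speed in mm/s.
- robot.goto_joints(angles): joint-space move.
- grip(opening, newtons=None): opening from 0.0 (shut) to 1.0 (fully open); newtons is the grip in N (None keeps the last); returns when the fingers have stopped.
- robot.hold(seconds).
- kin.ik(position, orientation): joint angles nearest the present ones, or None.
- robot.observe(): the state.
- viewer.read_camera(name): name is "scene" or "side" or "wrist"; returns the picture (480x640x3 uint8, red, green, blue); there is no depth.
- viewer.camera_info(name): a dict with "camera_matrix" (3x3 intrinsics, pixels), "k1" (the pictures are not rectified: a ray, as slopes to the right and down, at radius r is drawn at 1 + k1 r^2 times it, then the intrinsics apply), "R" (3x3) and "t" (3): a world point X has camera coordinates R X + t. Camera axes: x right, y down, z forward; pixel columns grow to the right and rows downward; lengths in mm; the calibration is good to about 2 mm. A picture is of the moment at which its call begins: read the wrist's pose just before it. camera_info takes no time and is no camera call; for the wrist camera it gives the pose at the moment of the call.
A pose or a line that the arm cannot do raises robot.IKError and nothing moves.
- robot.job_done(): hands the job in; it is judged then, once.
Trained networks look in the newest picture that a camera, given by its name, has taken for a name from the list of things; names that differ only in an ending like _2 or _b are one class to them, and where a whole thing is asked for, a point or a joint stands for the part that bears it (a point fixed in the world has none). Each returns a list of dicts, best first, with "confidence" (0 to 1); they miss things now and then, are a little off and sometimes report something else, mostly with a low value. They report only what shows in the picture. A call takes as long as a camera call.
- viewer.silhouettes(name, camera): "mask" (480x640 bool, what is visible of it).
- viewer.pinpoint(name, camera): "at" ([x, y, z] in mm, in the coordinates of the camera as it stood for that picture, good to about 4 mm: a listed point, or the origin of a listed thing).
The state is a dict: "t": time; "joints": joint angles; "joint_velocities": joint speeds; "joint_torque": joint torques, N m; "tcp_pos": TCP position; "tcp_rot": TCP orientation; "contact_force": force on the tool from outside, world axes, zero at the start; "wrist_torque": the same for the moment, N m; "grip_width": opening from 0.0 (shut) to 1.0 (fully open); "grip_force": force on a finger pad.
Only numpy, scipy, OpenCV 4.12 (cv2) and the standard library are available. Lean on these libraries where they do the work, as an engineer would, in place of code of your own. Each camera call takes 0.05 s, during which the arm holds its last target. There are 200 camera calls.

## Working session

There is one attempt and no reset: what is moved stays moved. The work goes in short steps, each a Python script; the robot and the scene stay as the last script left them, time stands still between calls to the robot, and variables do not carry over. Pictures are saved under pics/ and viewed, at most 10 in all, crops included, and the job is handed in when it is done.

```bash
ls; mkdir -p pics; cat > h.py <<'E'
import numpy as np, cv2
from cell import robot, grip, kin, viewer
def world(cam, p, info=None):
    i=info or viewer.camera_info(cam); return np.array(i["R"]).T@(np.array(p)-np.array(i["t"]))
def proj(i,X):
    c=np.array(i["R"])@np.array(X,float)+np.array(i["t"]); s=c[:2]/c[2]; s=s*(1+i["k1"]*(s@s))
    K=np.array(i["camera_matrix"]); return K[:2,:2]@s+K[:2,2]
E
python3 - <<'E'
from h import *
for c in ["scene","side"]:
    im=viewer.read_camera(c); cv2.imwrite(f"pics/{c}0.png",im[:,:,::-1])
    for n in ["console","place_left","place_mid","place_right","vase","mug","bowl"]:
        for d in viewer.pinpoint(n,c)[:2]: print(c,n,round(d["confidence"],2),world(c,d["at"]).round(1))
o=robot.observe(); print(o["t"],o["tcp_rot"],o["contact_force"],o["grip_width"])
E
```

```text
pics
scene console 0.56 [ 5.407e+02 -6.390e+01  4.000e-01]
scene place_mid 0.7 [545.3 -72.2  65. ]
scene place_right 0.87 [ 516.  -173.    58.7]
scene vase 0.89 [ 6.399e+02  2.061e+02 -2.000e-01]
scene vase 0.38 [ 7.544e+02 -1.418e+02 -1.000e-01]
scene mug 0.63 [ 502.9 -355.5    0.7]
side console 0.62 [541.1 -68.8  -2.7]
side vase 0.83 [640.6 206.6   1. ]
side mug 0.84 [ 503.9 -357.1    1.8]
side bowl 0.75 [ 755.4 -146.4   -3.5]
0.8 [6.31631519e-01 3.07736083e+00 1.14846090e-04] [0.91389706 0.59534559 0.41717183] 0.9973938253851717
```

View pics/scene0.png

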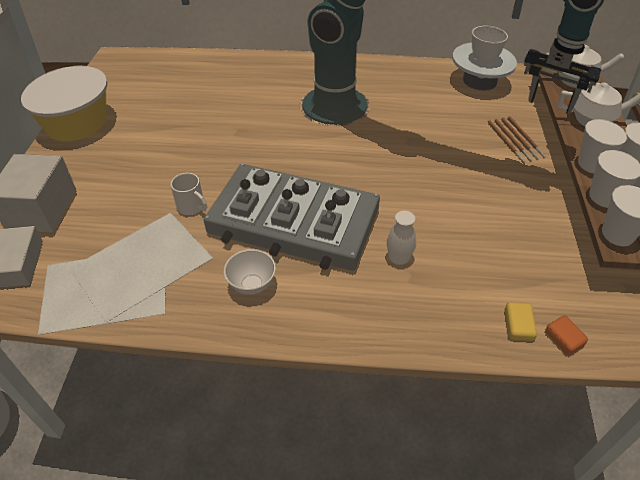

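View pics/side0.png

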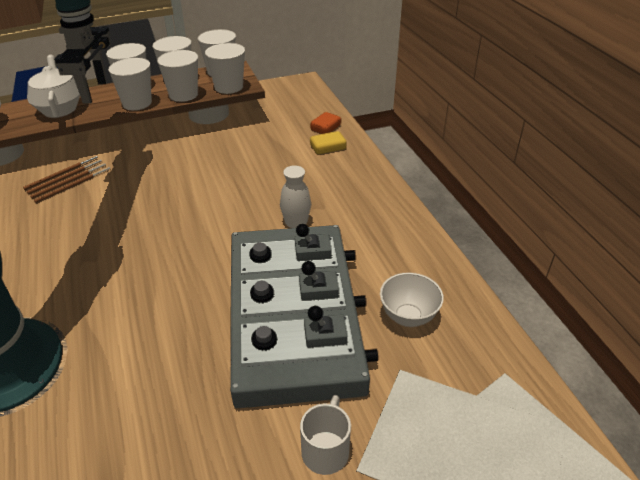

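```bash
cat >> h.py <<'E'
from scipy.spatial.transform import Rotation as Rn
def down(yaw):  # tool x along console x rotated by yaw; z down
    c,s=np.cos(yaw),np.sin(yaw)
    return Rn.from_matrix(np.array([[c,s,0],[s,-c,0],[0,0,-1]])).as_rotvec()
E
python3 - <<'E'
from h import *
r=down(-0.2)
for y in (r,down(-.2+np.pi)):
    q=kin.ik([500,-70,420],y); print(q)
q=[x for x in (kin.ik([500,-70,420],down(-.2)),kin.ik([500,-70,420],down(-.2+np.pi))) if x is not None]
q=min(q,key=lambda a:abs(a[6]))
grip(0.0); robot.goto_joints(q)
i=viewer.camera_info("wrist"); im=viewer.read_camera("wrist"); cv2.imwrite("pics/w0.png",im[:,:,::-1])
for n in ["console","place_left","place_mid","place_right"]:
    for d in viewer.pinpoint(n,"wrist")[:2]: print(n,round(d["confidence"],2),world("",d["at"],i).round(1))
print("cam",world("",[0,0,0],i)); o=robot.observe(); print(o["t"],o["tcp_pos"],o["tcp_rot"],o["contact_force"])
E
```

```text
[-0.73344162  0.04910137  0.85942762  1.70094427 -0.03768063  1.40868987
 -1.6393224 ]
[-0.54489384  0.05040932  0.65733045  1.69293213 -0.03120074  1.40882007
  1.48765152]
cam [432.22470194 -55.15200795 589.83422891]
5.0167 [500.07721837 -69.62899808 419.8604489 ] [-3.12598502e-01 -3.12572153e+00  2.71265494e-04] [ 0.53624263  0.07201055 -0.44847848]
```

View pics/w0.png

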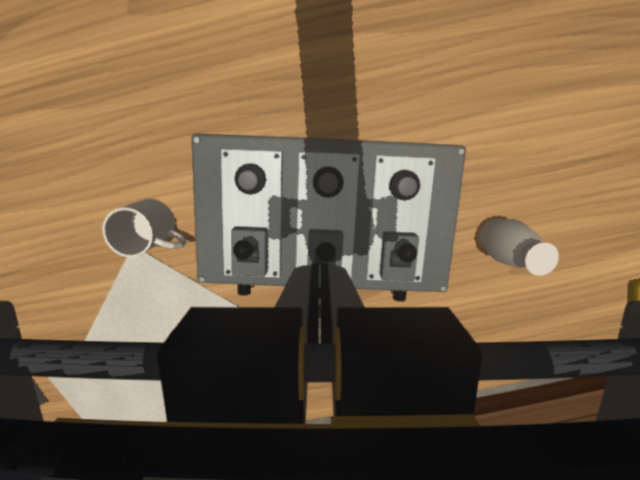

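The wrist view shows the console top corners at about (193,134), (465,147), (447,291), (198,283), caps at (250,178), (328,181), (405,184), and balls at (243,250), (325,251), (407,252). The vase and mug are clear of the area.

```bash
cat >> h.py <<'E'
def back(i,px,z):
    u=cv2.undistortPoints(np.array(px,float).reshape(-1,1,2),np.array(i["camera_matrix"],float),np.array([i["k1"],0,0,0.]))[:,0]
    R=np.array(i["R"]);c=-R.T@np.array(i["t"]); d=np.c_[u,np.ones(len(u))]@R
    return c+d*((z-c[2])/d[:,2])[:,None]
E
python3 - <<'E'
from h import *
i=viewer.camera_info("wrist")
C=back(i,[(193,134),(465,147),(447,291),(198,283)],60); print(C.round(1),"centre",C.mean(0))
w=C[1]-C[0]; print("widths",np.linalg.norm(np.diff(np.vstack([C,C[:1]]),axis=0),axis=1))
for a,b in ((0,1),(3,2)): d=C[b]-C[a]; print("yaw",np.arctan2(-d[0],d[1]))
for a,b in ((0,3),(1,2)): d=C[b]-C[a]; print("yaw",np.arctan2(d[1],d[0]))
for z in (89,96,103): print(z,back(i,[(250,178),(328,181),(405,184)],z).round(1)[:,:2].tolist())
# collar circle refinement & balls
print(back(i,[(243,250),(325,251),(407,252)],129).round(1).tolist())
E
```

```text
[[ 385.7 -230.6   60. ]
 [ 480.8  149.    60. ]
 [ 698.3   97.7   60. ]
 [ 606.6 -286.7   60. ]] centre [542.83914796 -67.66961807  60.        ]
widths [391.35905362 223.51813193 395.1782323  227.92295953]
yaw -0.24551056283400757
yaw -0.23431210772950964
yaw -0.24855066993996655
yaw -0.23163432573889953
89 [[461.6, -159.4], [487.1, -54.7], [512.2, 49.4]]
96 [[461.2, -158.0], [486.4, -54.7], [511.1, 47.9]]
103 [[460.8, -156.5], [485.6, -54.7], [510.0, 46.4]]
[[550.2, -183.6, 129.0], [573.2, -76.6, 129.0], [596.4, 30.7, 129.0]]
```

```bash
cat >> h.py <<'E'
YAW=-0.24; C0=np.array([542.,-68.]); ROT=down(YAW+np.pi)
def W(x,y,z): c,s=np.cos(YAW),np.sin(YAW); return [C0[0]+c*x-s*y, C0[1]+s*x+c*y, z]
def force(n=3):
    f=[]
    for _ in range(n): robot.hold(0.02); f.append(robot.observe()["contact_force"])
    return np.mean(f,0)
E
cat > press.py <<'E'
from h import *
import sys
def press(y):
    robot.movep(W(-55,y,118),ROT); robot.hold(.3); b=force(6); z=107.; zc=None; log=[]
    robot.servo_line(W(-55,y,z),feed=40)
    while z>76:
        z-=1 if zc is None else .5
        robot.servo_line(W(-55,y,z),feed=20); f=force()[2]-b[2]; log.append((z,round(float(f),1)))
        if abs(f)>11: print("ABORT"); break
        if zc is None and f>0.8: zc=z
        if zc and z<=zc-2.5 and f<2.6 and max(l[1] for l in log)<3.3: res="soft"; break
        if zc and z<=zc-8.5: res="tripped"; break
    else: res="?"
    robot.servo_line(W(-55,y,118),feed=60)
    o=robot.observe(); print(y,res if 'res' in dir() else None,b.round(2),zc,log[-26:],"t",o["t"]); return locals().get('res')
for y in map(float,sys.argv[1:]):
    if press(y)!="soft": break
E
python3 - <<'E'
from h import *
robot.movep(W(-55,0,170),ROT); print(robot.observe()["tcp_pos"],robot.observe()["t"])
E
python3 press.py 0
```

```text
[489.8781562  -55.03324372 171.07290695] 6.0
0.0 tripped [-0.09  0.28  0.24] 95.0 [(103.0, -0.3), (102.0, 0.2), (101.0, -0.1), (100.0, -0.1), (99.0, 0.1), (98.0, -0.7), (97.0, -0.4), (96.0, -0.3), (95.0, 3.6), (94.5, 4.7), (94.0, 5.0), (93.5, 5.5), (93.0, 5.7), (92.5, 5.2), (92.0, 4.9), (91.5, 3.6), (91.0, 2.7), (90.5, 2.4), (90.0, 1.2), (89.5, 1.0), (89.0, -0.3), (88.5, -0.2), (88.0, -0.1), (87.5, -0.5), (87.0, -0.3), (86.5, 0.0)] t 16.525
```

```bash
cat > push.py <<'E'
from h import *
u=np.array([np.cos(YAW),np.sin(YAW),0])
robot.movep(W(-8,0,175),ROT); robot.servo_line(W(-8,0,120),feed=80); robot.hold(.3); b=force(6); x=-8.; log=[]; print("base",b)
while x<64:
    x+=2 if x<44 else 1
    robot.servo_line(W(x,0,120),feed=30); f=-(force()-b)@u; log.append((x,round(float(f),1)))
    if f>9 or (x>38 and f>5.5): break
print(log)
robot.servo_line(W(x-12,0,120),feed=40); robot.servo_line(W(x-12,0,190),feed=80)
robot.movep(W(-150,0,300),ROT)
im=viewer.read_camera("side"); cv2.imwrite("pics/side1.png",cv2.resize(im[190:390,200:460,::-1],None,fx=3,fy=3))
print(robot.observe()["t"])
E
python3 push.py
```

```text
base [-0.00263619 -0.20369791 -0.10131838]
[(-6.0, 0.8), (-4.0, 0.3), (-2.0, -0.5), (0.0, 0.7), (2.0, 0.1), (4.0, 0.4), (6.0, 0.4), (8.0, 0.3), (10.0, 1.3), (12.0, 4.7), (14.0, 3.9), (16.0, 2.6), (18.0, 2.3), (20.0, 1.4), (22.0, 2.2), (24.0, 1.7), (26.0, 1.5), (28.0, 1.9), (30.0, 1.3), (32.0, 1.3), (34.0, 1.0), (36.0, 1.5), (38.0, 0.6), (40.0, 1.4), (42.0, 1.5), (44.0, 1.1), (45.0, 1.4), (46.0, 1.5), (47.0, 1.9), (48.0, 1.5), (49.0, 2.4), (50.0, 3.6), (51.0, 5.6)]
30.4583
```

View pics/side1.png

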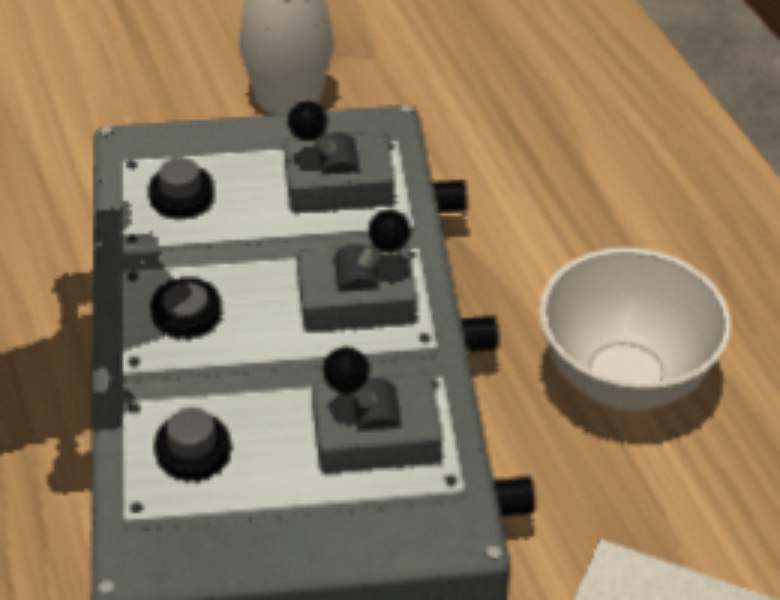

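The crop shows the middle button down at (188,300). The middle lever leans to the far side, with its ball at (390,230). The outer buttons are up, their levers are off, and the vase and bowl are undisturbed.

```bash
python3 -c "
from h import *
robot.hold(.3); print(robot.job_done())"
```

```text
the job is handed in; nothing more can be done
None
```

I pressed the tripped middle button until it snapped and stayed down, then threw the middle run switch fully to the far side and handed the job in; the peak measured force was about 6 N, and the other two buttons were never pressed because the first one I felt was the tripped one.

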